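# Close the board test jig: pressure plate on, clamp down

## Task

The circuit board is already loaded in the test jig. Take the brown pressure plate from its sloping rest by its black bar, lower it level and gently over the jig's two guide pins, both together, until it is fully home on the stop posts, then let go and push the blue clamp handle all the way down so that the clamp holds the plate. Leave the board in its nest, and leave everything else on the bench where it stands.

Things in the scene. Friction and masses are not known exactly. Their poses are not given: they have to be found in the camera images.
- jig: Board test jig, fixed: aluminium box with a dark top, 211 x 196 mm (x -78 to +133), top face 60 mm above the bench, upright, yaw varies. Origin: on the bench under the centre of the board's nest. x points to the clamp side (away from the robot at yaw 0), y to its left, z up. Guide pins at (0, +-66) mm, four 12 mm stop posts at (+-44, +-66) mm, 85 mm above the bench.
- pin_left (a point): On the axis of the jig's +y guide pin, at the height where the plate's underside lies when fully home (top of the stop posts, 85 mm above the bench). The steel pin is 10 mm in diameter and stands 30 mm above this point; its last 10 mm taper to a blunt 4 mm nose.
- pin_right (a point): The same point of the -y guide pin.
- plate_grip (a point): Centre of the pressure plate's black bar: 100 mm long along the plate's y, 12 wide along x, 14 deep, flat sides; 44 mm above the underside, 34 above the top face, over the plate's centre; posts at y +-44. Plate: brown, 110 (x) x 160 (y) x 10 mm, 0.27 to 0.47 kg. Axes are the plate's, z out of the bar side. Home on the jig they are parallel to the jig's, +x to the clamp.
- hole_left (a point): Centre of the plate's +y hole at the underside, (0, +66) mm from the underside's centre; 12 mm in diameter, straight through; goes over pin_left. Four white pusher rods, at plate (+-34, +-44) mm, stick 14 mm out of the underside.
- hole_right (a point): The same of the -y hole, (0, -66, 0) mm; goes over pin_right.
- rest: Grey sheet-metal rest, fixed, 118 mm wide, 80 tall. Its face slopes 38 deg, rising to +x, so the plate on it has its +x edge raised and its z leans 38 deg towards the rest's -x (the robot at yaw 0). A ledge holds the plate's low edge, 6 mm up it: lift along the plate's z. Origin on the bench; the plate's bar starts above it (within 6 mm in y), 91 mm high.
- clamp (a joint): Angle of the toggle clamp's handle about clamp_pivot (rad): 0 fully down (level, pointing to the jig's +x), growing as it is raised; 1.02 to 1.15 at the start, stop at 1.2. Stays where it is left; 5 to 10 N at the sleeve move it. Pushing it down swings the clamp's arm, 60 mm long, about upright while open, over and down onto the plate's top between bar and far edge.
- clamp_pivot (a point): The clamp's pivot, jig (85, 0, 110) mm; the handle turns about the jig's y through here.
- clamp_grip (a point): Centre of the clamp handle's blue sleeve, 85 mm from the pivot; the sleeve is 16 mm in diameter, 52 mm long, along the handle (59 to 111 mm from the pivot). x points out along the handle.
- clamp_foot (a joint): How far the sprung rubber foot at the end of the clamp's arm (foot 14 mm in diameter) is pushed in (m): 0 when free, about 0.0055 when the clamp is fully shut on a plate that is home (about 4 N); it meets the plate when the handle is about 0.06 rad from shut.
- board: The loaded circuit board, green, 84 x 104 x 2 mm, loose in the jig's nest, its underside 68 mm above the bench. Origin: centre of its underside.
- spool: Bystander: reel of solder, 56 mm in diameter, 44 mm tall, standing in the middle, between or behind the jig and the rest.
- cup: Bystander: white paper cup, 74 mm in diameter, 85 mm tall, behind the middle.
- screwdriver: Bystander: yellow screwdriver, 190 mm, lying in front on the left.
- cutters: Bystander: orange side cutters, lying in front on the right.
- bottle: Bystander: clear bottle, 44 mm in diameter, 130 mm tall, at the left.
- spare_board: Bystander: spare circuit board, 100 x 140 mm, lying at the right.
- multimeter: Bystander: grey multimeter, 170 x 80 x 36 mm, lying at the right.

How it is judged:
On the way, in this order (a step that is already met when the one before it is completed fails the run):
1. plate lowered level (within 5 deg) over both pins together, not dropped: for 0.1 s both holes are within 4 mm of their pin axes and 3 to 26 mm above home (z of hole_left in the frame of pin_left between 0.003 and 0.026 m and z of hole_right in the frame of pin_right between 0.003 and 0.026 m and horizontal distance between hole_left and pin_left below 0.004 m and horizontal distance between hole_right and pin_right below 0.004 m and angle between plate_grip's own z axis and vertical below 0.087 rad), for 0.1 s.
2. plate fully home (each hole within 3 mm of its place) while the clamp handle is still up (above 0.5 rad) (distance between hole_left and pin_left below 0.003 m and distance between hole_right and pin_right below 0.003 m and value of joint clamp above 0.5 rad), for 0.2 s.
At the end, for the whole second after the job is handed in: The plate is home on the jig with both holes within 3 mm of their places on the pins, the clamp handle is down within 0.06 rad and its foot presses on the plate (pushed in by more than 1 mm), and the board lies in its nest (within 5 mm sideways and 3 mm in height) (distance between hole_left and pin_left below 0.003 m and distance between hole_right and pin_right below 0.003 m and value of joint clamp below 0.06 rad and value of joint clamp_foot above 0.001 m and z of board in the frame of jig between 0.066 and 0.071 m and horizontal distance between board and jig below 0.005 m); the robot touches nothing.
It fails at once if a bystander on the bench is moved by more than 30 mm (distance of any of spool, cup, screwdriver, cutters, bottle, spare_board, multimeter from where it was at the start of the episode above 0.03 m).
It fails at once if the board leaves its nest (8 mm or more) (horizontal distance between board and jig above 0.008 m).
It also fails if it takes over 56 s, if anything falls off the work surface, if the arm or the gripper's body presses on something with over 40 N, if the wrist force passes 120 N, or if a joint passes its speed limit or range.

## Robot

A 6-joint arm with a two-finger parallel gripper is mounted at the origin on the work surface. World frame = base frame: x ahead of the robot, y to its left, z up, the work surface at z = 0. Lengths are in m, angles in rad, forces in N, time in s.
With the tool pointing down it reaches from about 0.375 to 0.975 m from the base axis. Payload 3.8 kg.
Tool frame: the origin (TCP) lies between the finger pads; the fingertips stand 14 mm ahead of it and the grasp point (between the pads) lies 5 mm behind it; z points along the fingers, x is the direction in which the jaws open and shut, and the axes are right-handed (so a half turn about z gives the same grasp; the last joint's range is limited). The gripper opens to 88 mm and grips with 3 to 60 N. Pads are 18 mm wide; open, the fingers measure 123 mm over their backs; the gripper's body (75 mm by 187 mm) begins 45 mm behind the grasp point.
Start: joints at [1.265, 0.264, 1.604, -0, 1.274, -0.037], TCP at [0.179, 0.651, 0.222] pointing down, gripper open.
Joint ranges: [-2.63, 2.63], [-0.94, 2.18], [0.31, 2.57], [-1.31, 4.45], [0, 2.66], [-2.55, 2.55]. Speed limits (rad/s): [2.57, 2.57, 3.14, 3.14, 3.14, 3.14].

## Interface

Orientations are given as [roll, pitch, yaw] about the fixed x, y, z axes, in that order (R = Rz(yaw) Ry(pitch) Rx(roll)).
In Python, from cell import ctrl, imaging, look_for, masks_of, landmark_of gives the robot as it stands. The module is installed in compiled form; this text tells all that it offers.
- The arm moves only by the tool play_rows, never from a script. Its argument "increments" is text: rows parted by semicolons, each of 7 numbers parted by spaces: the closure in counts, from 0 (fully open) to 255 (shut), then the shift along the tool's x, y, z in m, then the turn, a rotation vector about the tool's x, y, z in degrees. A call has 1 to 8 rows; each row is the pose to reach, as a shift and turn from the pose commanded when the call began, along the tool's axes at that moment; what a row does not reach only later rows make up. A row lasts 1/8 s, in which the tool goes at most 62.5 mm and 10.7 degrees, less where a joint would pass 70% of its speed; a pose out of reach is approached as far as the arm can. A call with a gripper value outside its range is refused whole. The fingers move at their own pace and stop on an object; the grip force is fixed at half the most. Time passes only in rows, so rows that repeat a pose let the fingers close. It gives the time, the measured TCP pose, the force and the opening at its end, in the units of the state.
- ctrl.get_state(): the state, without advancing time (a new reading comes with each control period).
- imaging.camera(name): name is "scene" or "side" or "wrist"; returns a dict with "frame" (384x512x3 uint8, red, green, blue), "z_map" (384x512 float32, m along the optical axis (not along the pixel's ray), 0 where there is no reading), "camera_matrix" (3x3 intrinsics, pixels), "pose" (4x4, takes a point from camera to world coordinates). Camera axes: x right, y up, looking along -z (the intrinsics and any distortion apply to the point x, -y, -z); pixel columns grow to the right and rows downward; lengths in m; the calibration is good to about 2 mm. The wrist camera is an equidistant fisheye: a pixel r from the principal point sees the ray r / f radians off the axis. A picture is of the moment at which its call begins.
- ctrl.finish_job(): hands the job in, once; it reports no verdict.
Trained networks look in a picture, given as the dict that the camera call returned (one of the last four; its "shot" number tells which), for a name from the list of things; names that differ only in an ending like _2 or _b are one class to them, and where a whole thing is asked for, a point or a joint stands for the part that bears it (a point fixed in the world has none). Each returns a list of dicts, best first, with "p" (0 to 1); they miss things now and then, are a little off and sometimes report something else, mostly with a low value. They report only what shows in the picture. A call takes as long as a camera call.
- look_for(label, picture): "box" ([left, top, width, height] as shares, 0 to 1, of the picture: columns of its width, rows of its height, round what is visible of it).
- masks_of(label, picture): "pixels" (384x512 bool, what is visible of it) and "box" ([left, top, width, height] as shares, 0 to 1, of the picture: columns of its width, rows of its height, round what is visible of it).
- landmark_of(label, picture): "location" ([column, row] as shares, 0 to 1, of the picture: columns of its width, rows of its height: a listed point, or the origin of a listed thing).
The state is a dict: "clock": time; "qpos": joint angles; "joint_vel": joint speeds; "joint_efforts": joint torques, N m; "ee_pos": TCP position; "orientation": TCP orientation; "force": force on the tool from outside, world axes, zero at the start; "torque": the same for the moment, N m; "opening": opening from 0.0 (shut) to 1.0 (fully open).
Only numpy, scipy, OpenCV 4.12 (cv2) and the standard library are available. Lean on these libraries where they do the work, as an engineer would, in place of code of your own. Each camera call takes 0.05 s, during which the arm holds its last target.

## Working session

There is one attempt and no reset: what is moved stays moved. The work goes in short steps, Python scripts to look and compute and a tool call to move; the robot and the scene stay as the last step left them, time stands still between calls to the robot, and variables do not carry over. Pictures are saved under pics/ and viewed, and the job is handed in when it is done.

Besides the shell and the picture viewer there is one more tool, called after "Request:" in YAML: its name, and indented under it one key for each argument. play_rows: Moves the arm, as the interface text tells. Its arguments: {"type":"object","properties":{"increments":{"type":"string"}},"required":["increments"]}

```bash
mkdir -p pics
cat > h.py <<'E'
import numpy as np,cv2
from cell import ctrl, imaging, look_for, masks_of, landmark_of
from scipy.spatial.transform import Rotation as R
def save(p,n): cv2.imwrite('pics/'+n,p['frame'][:,:,::-1])
def pts(p,fish=False):
    K=p['camera_matrix'];z=p['z_map'];h,w=z.shape
    u,v=np.meshgrid(np.arange(w),np.arange(h))
    x=(u-K[0,2])/K[0,0];y=(v-K[1,2])/K[1,1]
    if fish:
        r=np.hypot(x,y)+1e-9;s=np.tan(np.minimum(r,1.5))/r;x=x*s;y=y*s
    c=np.stack([x*z,-y*z,-z],-1)
    P=p['pose'];return c@P[:3,:3].T+P[:3,3]
E
python3 - <<'E'
from h import *
s=ctrl.get_state();print(s)
for n in ['scene','side','wrist']:
    p=imaging.camera(n);save(p,n+'0.png');np.savez('pics/'+n+'0.npz',**{k:p[k] for k in('frame','z_map','camera_matrix','pose')})
    print(n,p['camera_matrix'].tolist(),p['pose'].round(3).tolist(),p.keys())
    for l in ['jig','pin_left','pin_right','plate_grip','hole_left','hole_right','rest','clamp_pivot','clamp_grip','board','spool','cup']:
        r=landmark_of(l,p)[:1]
        P=pts(p,n=='wrist')
        for q in r:
            u,v=q['location'][0]*512,q['location'][1]*384
            ui,vi=int(np.clip(u,0,511)),int(np.clip(v,0,383))
            print(l,round(q['p'],2),round(u,1),round(v,1),P[vi,ui].round(3))
E
```

```text
{'clock': 0.0, 'qpos': array([ 1.26506493e+00,  2.64711561e-01,  1.60535320e+00,  2.13354012e-05,
        1.27370912e+00, -3.68973766e-02]), 'joint_vel': array([-0.00026766,  0.00073757,  0.00068536,  0.00057591,  0.00029059,
       -0.00134586]), 'joint_efforts': array([ 9.95658011e-04, -5.02114856e+01, -3.56874454e+01,  7.30217714e-02,
        2.94202147e-02, -1.49766411e-04]), 'ee_pos': array([0.17905432, 0.65004768, 0.22042731]), 'orientation': array([-3.14149182e+00,  2.17898459e-03,  1.30195615e+00]), 'force': array([-0.13022872, -0.64310098, -0.05091924]), 'torque': array([0.0582558 , 0.03619901, 0.01522343]), 'opening': 1.000798395602449}
scene [[462.3950948898086, 0.0, 257.54025250412076], [0.0, 462.3950948898086, 184.41917660335528], [0.0, 0.0, 1.0]] [[0.507, -0.486, 0.712, 1.607], [0.862, 0.285, -0.419, -0.631], [0.0, 0.826, 0.563, 0.935], [0.0, 0.0, 0.0, 1.0]] dict_keys(['frame', 'z_map', 'camera_matrix', 'pose', 'shot'])
jig 0.96 284.6 180.8 [0.533 0.104 0.069]
pin_left 0.61 298.7 155.4 [0.326 0.308 0.   ]
pin_right 0.75 276.1 172.0 [0.487 0.101 0.081]
plate_grip 0.73 29
[... 849 characters left out ...]
273.0 217.0 [ 0.503 -0.139  0.054]
hole_left 0.73 266.8 203.6 [ 0.52  -0.097  0.07 ]
hole_right 0.64 292.1 228.5 [ 0.505 -0.219  0.062]
rest 0.81 272.6 231.1 [ 0.471 -0.167  0.03 ]
clamp_pivot 0.55 214.3 146.2 [0.552 0.17  0.128]
clamp_grip 0.56 214.9 124.4 [0.722 0.35  0.001]
board 0.64 198.7 171.4 [0.465 0.166 0.073]
spool 0.57 258.5 177.7 [0.602 0.009 0.046]
cup 0.89 282.8 167.7 [ 0.699 -0.02   0.041]
wrist [[297.3186396354542, 0.0, 257.4117876940673], [0.0, 297.3186396354542, 195.08090145018824], [0.0, 0.0, 1.0]] [[0.265, -0.924, -0.276, 0.107], [0.964, 0.254, 0.075, 0.67], [0.001, -0.287, 0.958, 0.384], [0.0, 0.0, 0.0, 1.0]] dict_keys(['frame', 'z_map', 'camera_matrix', 'pose', 'shot'])
```

Run:
```python
import cv2
for n,(x0,x1,y0,y1) in {'scene':(150,370,110,275),'side':(130,350,90,255)}.items():
    a=cv2.imread(f'pics/{n}0.png'); cv2.imwrite(f'pics/{n}0c.png',cv2.resize(a[y0:y1,x0:x1],None,fx=3.6,fy=3.6,interpolation=cv2.INTER_CUBIC))
```

```text
(no output)
```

View pics/scene0.png

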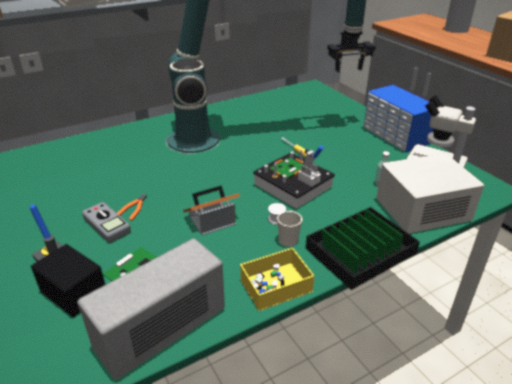

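View pics/scene0c.png

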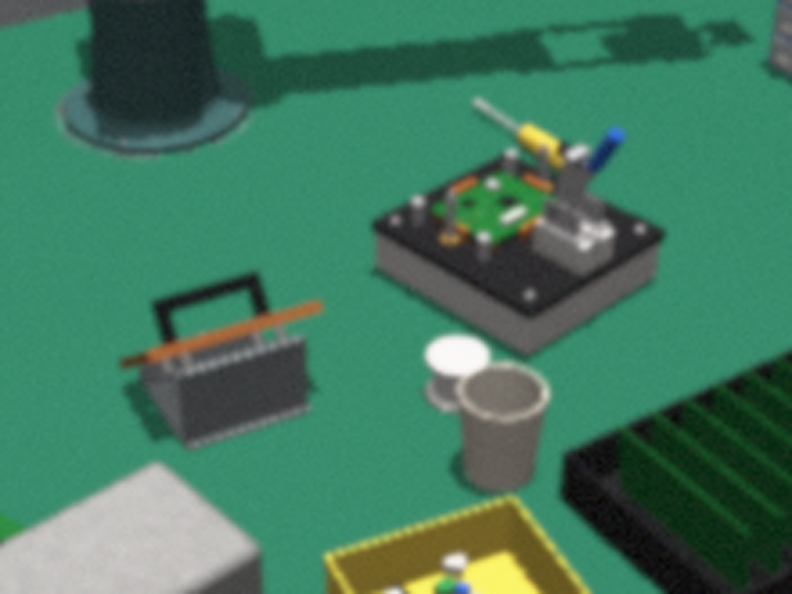

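View pics/side0c.png

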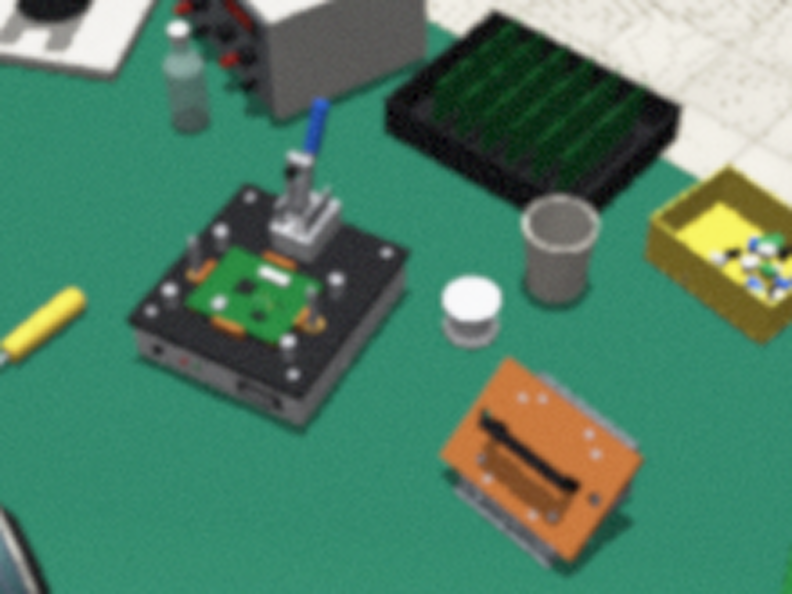

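View pics/wrist0.png

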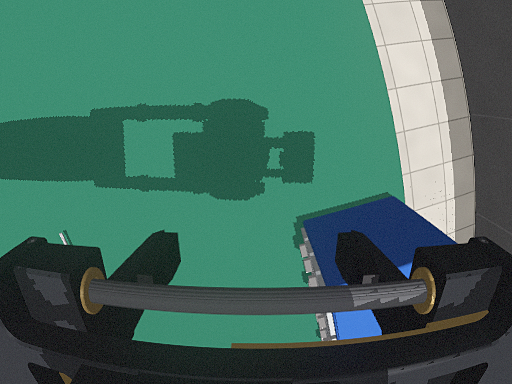

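```bash
cat > coarse.py <<'E'
from h import *
def load(n):
    d=np.load(f'pics/{n}0.npz');return {k:d[k] for k in d}
for n in ['scene','side']:
    p=load(n);P=pts(p);f=p['frame'].astype(int)
    X,Y,Z=P[...,0],P[...,1],P[...,2]
    m=(abs(Z-0.06)<0.006)&(X>.3)&(X<.75)&(Y>-.03)&(Y<.4)&(f.max(-1)<90)
    q=P[m][:,:2].astype(np.float32)
    m2=(Z>0.052)&(Z<.075)&(X>.3)&(X<.75)&(Y>-.03)&(Y<.4)&(f[...,1]<f[...,0]+40)
    for mm in(m,m2):
        lab=cv2.connectedComponents(mm.astype(np.uint8))[1]
        if lab.max()==0:continue
        k=np.argmax(np.bincount(lab.ravel())[1:])+1
        q=P[lab==k][:,:2].astype(np.float32)
        print(n,'jig rect',len(q),cv2.minAreaRect(q*1000))
    # brown
    b=(f[...,0]>f[...,1]+30)&(f[...,0]>f[...,2]+50)&(X>.35)&(X<.7)&(Y<-.03)&(Y>-.35)&(Z>0.01)&(Z<.2)
    q=P[b];c=q.mean(0);u,s,vt=np.linalg.svd(q-c,full_matrices=False);nrm=vt[2]*np.sign(vt[2,2])
    print('plate',len(q),c.round(4),nrm.round(3),'tilt',np.degrees(np.arccos(nrm[2])),'az',np.degrees(np.arctan2(nrm[1],nrm[0])), s/np.sqrt(len(q)))
    # bar
    d=(f.max(-1)<70)&(X>.35)&(X<.75)&(Y<-.03)&(Y>-.35)&(Z>0.075)&(Z<.13)
    print('bar',d.sum(),P[d].mean(0).round(4) if d.any() else '')
    # blue
    bl=(f[...,2]>f[...,0]+50)&(f[...,2]>f[...,1]+30)&(X>.5)&(X<.75)&(Y<.3)&(Y>0)&(Z>.1)
    print('blue',bl.sum(),P[bl].mean(0).round(4) if bl.any() else '')
    sp=[(0.6,0.01),(0.7,-.02)]
    for l in ['spool','cup']:
        pass
E
python3 coarse.py
```

```text
scene jig rect 888 ((500.56634521484375, 163.7724609375), (215.05421447753906, 198.82151794433594), 14.84693717956543)
scene jig rect 1275 ((499.2373352050781, 164.04049682617188), (215.7805938720703, 202.0914306640625), 14.12359619140625)
plate 156 [ 0.5503 -0.1708  0.0893] [-0.558  0.045  0.829] tilt 34.04251257246427 az 175.34110423788226 [0.04777998 0.02681852 0.00477308]
bar 133 [ 0.4963 -0.1625  0.0905]
blue 40 [0.6    0.1858 0.1933]
side jig rect 1167 ((495.3590393066406, 164.69566345214844), (213.02085876464844, 199.9067840576172), 13.781661033630371)
side jig rect 1783 ((495.62799072265625, 164.0609893798828), (214.42506408691406, 199.56858825683594), 13.231383323669434)
plate 1477 [ 0.5107 -0.1659  0.0651] [-0.612  0.036  0.79 ] tilt 37.81277511545406 az 176.63335771980735 [0.04662401 0.0336008  0.00712523]
bar 78 [ 0.4873 -0.1652  0.096 ]
blue 56 [0.5895 0.1862 0.1907]
```

```bash
cat >> h.py <<'E'
def cur():
    s=ctrl.get_state();return np.array(s['ee_pos']),R.from_euler('xyz',s['orientation'])
def down(yaw): return R.from_euler('xyz',[np.pi,0,yaw])
def inc(pos,rot,cp=None,cr=None):
    p,r=cur()
    if cp is not None:p=np.array(cp)
    if cr is not None:r=cr
    d=r.inv().apply(np.array(pos)-p);w=np.degrees((r.inv()*rot).as_rotvec())
    print('shift mm',(d*1000).round(1),'turn deg',w.round(2));return d,w
E
python3 - <<'E'
from h import *
inc([.494,.06,.22],down(np.radians(14)))
E
```

```text
shift mm [-485.9  460.3    1.7] turn deg [ 0.  -0.  60.6]
```

Request:
play_rows:
  increments: "0 -0.03 0.03 -0.04 0 0 7; 0 -0.07 0.065 -0.07 0 0 15; 0 -0.11 0.105 -0.08 0 0 22; 0 -0.152 0.145 -0.08 0 0 30; 0 -0.194 0.185 -0.08 0 0 38; 0 -0.236 0.225 -0.08 0 0 45; 0 -0.278 0.265 -0.08 0 0 53; 0 -0.32 0.305 -0.08 0 0 60.6"

```text
clock: 2.95
ee_pos: [0.3889, 0.2596, 0.3021]
orientation: [-3.141, -0.001, 0.24]
force: [1.6, 0.1, -0.4]
opening: 0.998
```

Run:
```python
from h import *
inc([.494,.06,.22],down(np.radians(14)))
```

```text
shift mm [ 54.5 218.9  82.1] turn deg [-0.02 -0.07 -0.23]
```

Request:
play_rows:
  increments: "0 0.013 0.055 0.018 0 0 0; 0 0.026 0.11 0.038 0 0 0; 0 0.04 0.165 0.06 0 0 0; 0 0.0545 0.219 0.08 0 0 0; 0 0.0545 0.219 0.08 0 0 0; 0 0.0545 0.219 0.08 0 0 0"

```text
clock: 3.7
ee_pos: [0.4941, 0.0621, 0.2219]
orientation: [-3.141, 0.0, 0.243]
force: [0.1, 0.3, -0.3]
opening: 1.0
```

Run:
```python
from h import *
p=imaging.camera('wrist');save(p,'w1.png');np.savez('pics/w1.npz',**{k:p[k] for k in('frame','z_map','camera_matrix','pose')})
s=ctrl.get_state();print(s['clock'],s['ee_pos'],s['orientation'],s['joint_vel'].round(3))
```

```text
3.75 [0.49414987 0.06269215 0.22229255] [-3.14117510e+00 -6.92667218e-04  2.44665929e-01] [ 0.019 -0.011 -0.003 -0.002 -0.002 -0.004]
```

View pics/w1.png

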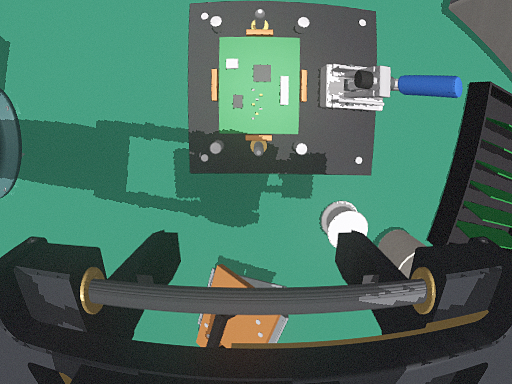

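```bash
cat > wr.py <<'E'
from h import *
def loadn(n):
    d=np.load(f'pics/{n}.npz');return {k:d[k] for k in d}
def ray(p,u,v):
    K=p['camera_matrix'];x=(u-K[0,2])/K[0,0];y=(v-K[1,2])/K[1,1];r=np.hypot(x,y)
    d=np.array([np.sin(r)*x/r,-np.sin(r)*y/r,-np.cos(r)]);return p['pose'][:3,:3]@d
def atz(p,u,v,z):
    d=ray(p,u,v);o=p['pose'][:3,3];return o+d*(z-o[2])/d[2]
E
python3 - <<'E'
from wr import *
p=loadn('w1');P=pts(p,True)
print(p['z_map'][90,260],P[90,260],P[100,200],P[60,350])
a=cv2.imread('pics/w1.png')[0:190,180:480];cv2.imwrite('pics/w1c.png',cv2.resize(a,None,fx=2.66,fy=2.66,interpolation=cv2.INTER_CUBIC))
g=cv2.cvtColor(p['frame'],cv2.COLOR_RGB2GRAY)
for (u,v,z) in [(217,20,.085),(303,21,.085),(216,148,.085),(301,149,.085)]:
    w=(g[v-10:v+11,u-10:u+11]>120).astype(np.uint8)
    w2=g[v-10:v+11,u-10:u+11]
    n,l,st,c=cv2.connectedComponentsWithStats(w)
    print(u,v,[(s[4],(cc+[u-10,v-10]).round(2)) for s,cc in zip(st[1:],c[1:]) if s[4]>15])
    zz=P[v-6:v+7,u-6:u+7].reshape(-1,3);zz=zz[abs(zz[:,2]-.085)<.005];print(len(zz),zz.mean(0).round(4) if len(zz) else '')
# clamp region heights
m=(P[...,2]>.08)&(P[...,0]>.5)&(P[...,1]>.1)&(P[...,1]<.3)
J0=np.array([.470,.1575]);c,s=np.cos(.24),np.sin(.24)
q=P[m];d=q[:,:2]-J0;xj=d@[c,s];yj=d@[-s,c]
k=abs(yj)<.04
for lo in range(60,150,5):
    kk=k&(xj*1000>=lo)&(xj*1000<lo+5)
    if kk.any(): print(lo,q[kk,2].max().round(4),yj[kk].min().round(3),yj[kk].max().round(3))
E
```

```text
0.29694384 [0.47350614 0.15365449 0.0685562 ] [0.41229092 0.12906876 0.05854968] [0.56049578 0.21500917 0.06054786]
217 20 [(np.int32(107), array([215.59,  20.79]))]
101 [0.4132 0.2129 0.0844]
303 21 [(np.int32(103), array([303.24,  21.75]))]
106 [0.4978 0.2331 0.0844]
216 148 [(np.int32(101), array([215.09, 147.62]))]
98 [0.4436 0.0856 0.0842]
301 149 [(np.int32(109), array([301.03, 148.49]))]
106 [0.5281 0.1058 0.0842]
65 0.0933 -0.02 0.023
70 0.1733 -0.02 0.023
75 0.1748 -0.02 0.023
80 0.1734 -0.02 0.023
85 0.1718 -0.02 0.022
90 0.1732 -0.02 0.018
95 0.1721 -0.02 0.023
100 0.1693 -0.021 0.022
105 0.1731 -0.021 0.023
110 0.1807 -0.021 0.009
115 0.1899 -0.021 0.009
120 0.1998 -0.021 0.009
125 0.2093 -0.02 0.009
130 0.2115 -0.007 0.009
135 0.2096 -0.007 0.008
140 0.2068 -0.005 0.006
```

View pics/w1c.png

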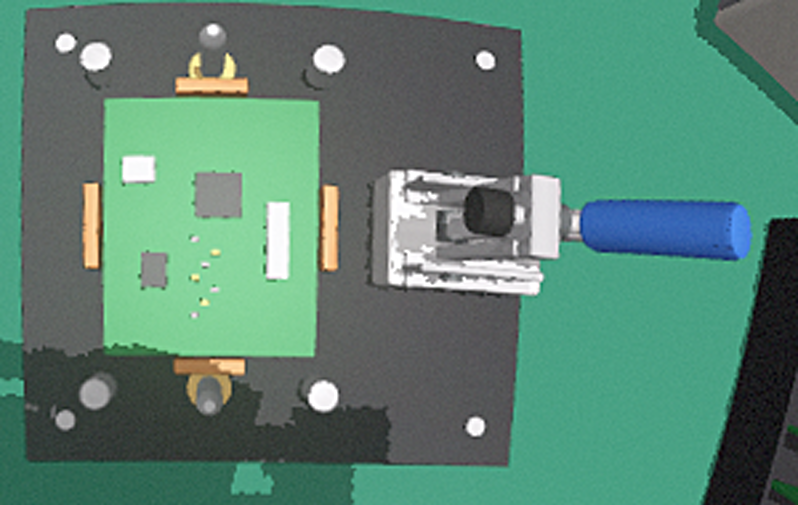

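```bash
cat >> wr.py <<'E'
def Rp(yaw,b=-38): return R.from_euler('z',yaw,degrees=True)*R.from_euler('y',b,degrees=True)
FL=R.from_euler('x',180,degrees=True)
E
python3 - <<'E'
from wr import *
p=loadn('w1')
for (u,v) in [(215.59,20.79),(303.24,21.75),(215.09,147.62),(301.03,148.49)]: print(atz(p,u,v,.085).round(4))
rp=Rp(-3.4);bar=np.array([.49,-.165,.091])
t=bar+rp.apply([0,-.09,.11]);print(t);inc(t,rp*FL)
E
```

```text
[0.4128 0.2133 0.085 ]
[0.4981 0.2336 0.085 ]
[0.4433 0.0853 0.085 ]
[0.5285 0.1057 0.085 ]
[ 0.41705887 -0.25082519  0.17768118]
shift mm [-150.8  285.5   44.4] turn deg [-5.8  37.67 16.76]
```

Request:
play_rows:
  increments: "0 -0.02 0.045 0 -1 6 3; 0 -0.045 0.095 0 -2 12 5; 0 -0.07 0.145 0.005 -3 19 8; 0 -0.1 0.195 0.015 -4 25 11; 0 -0.125 0.245 0.03 -5 32 14; 0 -0.151 0.286 0.044 -5.8 37.7 16.8; 0 -0.151 0.286 0.044 -5.8 37.7 16.8; 0 -0.151 0.286 0.044 -5.8 37.7 16.8"

```text
clock: 4.75
ee_pos: [0.4166, -0.2519, 0.1779]
orientation: [-3.141, -0.663, -0.061]
force: [0.4, -0.5, -0.1]
opening: 0.999
```

Run:
```python
from wr import *
p=imaging.camera('wrist');save(p,'w2.png');np.savez('pics/w2.npz',**{k:p[k] for k in('frame','z_map','camera_matrix','pose')})
s=ctrl.get_state();print(s['clock'],s['ee_pos'],s['orientation'],s['qpos'].round(3))
```

```text
4.8 [ 0.41725552 -0.2514712   0.17841078] [ 3.14106605 -0.66366754 -0.05899999] [-0.959 -0.382  2.441  0.752  0.784 -1.367]
```

View pics/w2.png

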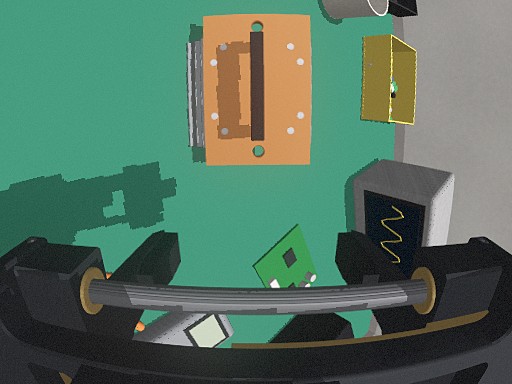

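Run:
```python
from wr import *
p=loadn('w2');P=pts(p,True);f=p['frame'].astype(int)
b=(f[...,0]>150)&(f[...,0]>f[...,2]+60)
b[:10]=0;b[170:]=0;b[:,:200]=0;b[:,320:]=0
q=P[b];c=q.mean(0)
for _ in range(3):
    u,s,vt=np.linalg.svd(q-q.mean(0),full_matrices=False);n=vt[2]*np.sign(vt[2,2]);d=(q-q.mean(0))@n;c=q.mean(0);q=q[abs(d)<.003]
print('n',n.round(4),'tilt',np.degrees(np.arccos(n[2])),'az',np.degrees(np.arctan2(n[1],n[0])),d.std())
bl=f.max(-1)<75; bl[:25]=0;bl[150:]=0;bl[:,:244]=0;bl[:,270:]=0
h=(P-c)@n
bb=bl&(h>.03)&(h<.05);qb=P[bb];print('bar pts',bb.sum(),'h',np.median(h[bb]),(np.argwhere(bb).min(0),np.argwhere(bb).max(0)))
# rect of the bar in plate coords, plane frame
yy=np.cross(n,[np.cos(-.06),np.sin(-.06),0]);yy/=np.linalg.norm(yy);xx=np.cross(yy,n)
uv=np.c_[(qb-c)@xx,(qb-c)@yy].astype(np.float32)*1000;r=cv2.minAreaRect(uv);print('bar rect',r)
uvp=np.c_[(q-c)@xx,(q-c)@yy].astype(np.float32)*1000;rp=cv2.minAreaRect(uvp);print('plate rect',rp)
for nm,rr,hh in(('bar',r,.034),('plate',rp,.034)):
    print(nm,'grip pt',(c+xx*rr[0][0]/1e3+yy*rr[0][1]/1e3+n*hh).round(4))
# holes
for u,v in((257,27),(258,151)):
    w=f[v-9:v+10,u-9:u+10];m=~((w[...,0]>w[...,1]+25))
    nn,l,st,cc=cv2.connectedComponentsWithStats(m.astype(np.uint8));print([(s_[4],(x+[u-9,v-9]).round(2)) for s_,x in zip(st[1:],cc[1:]) if s_[4]>10])
    k=1+np.argmax(st[1:,4]);u2,v2=cc[k]+[u-9,v-9]
    dd=ray(p,u2,v2);o=p['pose'][:3,3];t=((c-o)@n)/(dd@n);X=o+t*dd;print(X.round(4),((X-c)@xx*1e3).round(1),((X-c)@yy*1e3).round(1))
```

```text
n [-0.6144  0.0309  0.7884] tilt 37.9672471427595 az 177.12060151269466 0.0007002615390276537
bar pts 231 h 0.040907354277583234 (array([ 32, 250]), array([140, 262]))
bar rect ((-1.0309748649597168, -3.3938751220703125), (10.619044303894043, 98.58415222167969), 0.2649073004722595)
plate rect ((-0.45635986328125, -2.7507781982421875), (110.49869537353516, 160.42410278320312), 0.7574644684791565)
bar grip pt [ 0.4888 -0.1612  0.0896]
plate grip pt [ 0.4893 -0.1606  0.09  ]
[(np.int32(146), array([256.32,  30.18]))]
[ 0.5132 -0.1007  0.0632] -1.2 58.2
[(np.int32(94), array([257.62, 150.5 ]))]
[ 0.5071 -0.2271  0.0634] 0.7 -68.3
```

Run:
```python
from wr import *
rp=Rp(-2.95);bar=np.array([.489,-.161,.0903])
for h in (.06,.005):
    t=bar+rp.apply([0,0,h]);print(t);inc(t,rp*FL)
```

```text
[ 0.45210926 -0.15909892  0.13758065]
shift mm [ -2.  -94.3  50.2] turn deg [ 0.3  -0.03 -0.34]
[ 0.48592577 -0.16084158  0.09424005]
shift mm [ -2.1 -94.6 105.2] turn deg [ 0.3  -0.03 -0.34]
```

Request:
play_rows:
  increments: "0 -0.001 -0.045 0.02 0 0 0; 0 -0.002 -0.094 0.045 0.3 0 -0.3; 0 -0.002 -0.0945 0.06 0.3 0 -0.3; 0 -0.002 -0.0945 0.08 0.3 0 -0.3; 0 -0.002 -0.0945 0.095 0.3 0 -0.3; 0 -0.002 -0.0945 0.105 0.3 0 -0.3; 0 -0.002 -0.0945 0.105 0.3 0 -0.3; 0 -0.002 -0.0945 0.105 0.3 0 -0.3"

```text
clock: 5.8
ee_pos: [0.4864, -0.1605, 0.0947]
orientation: [-3.141, -0.664, -0.05]
force: [0.1, 0.6, -0.9]
opening: 1.001
```

Run:
```python
from wr import *
p=imaging.camera('wrist');save(p,'w3.png')
rp=Rp(-2.95);bar=np.array([.489,-.161,.0903])
t=bar+rp.apply([0,0,.005]);inc(t,rp*FL)
a=imaging.camera('side');cv2.imwrite('pics/s3.png',cv2.resize(a['frame'][120:290,200:350,::-1],None,fx=4,fy=3.5))
```

```text
shift mm [-0.5 -0.   0.2] turn deg [-0.02 -0.08  0.03]
```

View pics/w3.png

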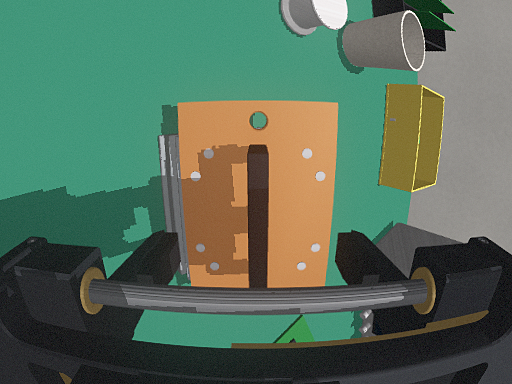

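View pics/s3.png

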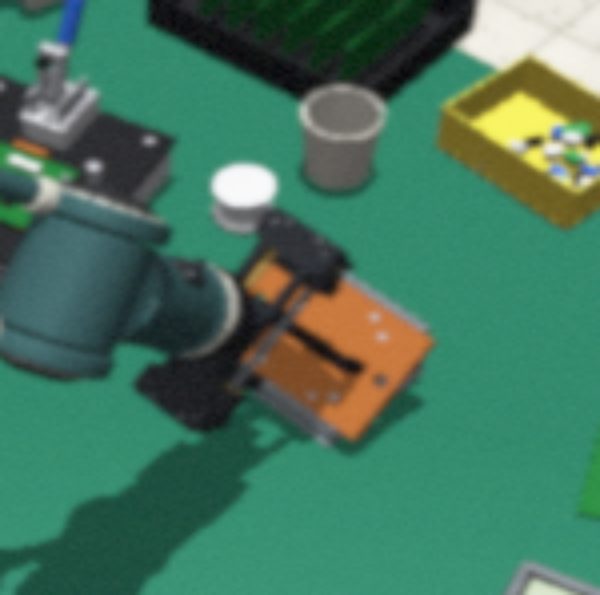

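Request:
play_rows:
  increments: "255 0 0 0 0 0 0; 255 0 0 0 0 0 0; 255 0 0 0 0 0 0; 255 0 0 0 0 0 0; 255 0 0 0 0 0 0; 255 0 0 0 0 0 0; 255 0 0 0 0 0 0; 255 0 0 0 0 0 0"

```text
clock: 6.9
ee_pos: [0.4855, -0.1616, 0.0937]
orientation: [-3.141, -0.663, -0.053]
force: [-0.1, -0.0, -0.8]
opening: 0.116
```

Request:
play_rows:
  increments: "255 0 0 -0.005 0 0 0; 255 0 0 -0.012 0 0 0; 255 0 0 -0.022 0 0 0; 255 0 0 -0.034 0 0 0; 255 0 0 -0.05 0 0 0; 255 0 0 -0.07 0 0 0; 255 0 0 -0.08 0 0 0; 255 0 0 -0.08 0 0 0"

```text
clock: 7.9
ee_pos: [0.4365, -0.1596, 0.1579]
orientation: [3.141, -0.665, -0.053]
force: [-0.4, -0.4, 0.9]
opening: 0.003
```

Run:
```python
from wr import *
p=imaging.camera('wrist');save(p,'w4.png');np.savez('pics/w4.npz',**{k:p[k] for k in('frame','z_map','camera_matrix','pose')})
print(ctrl.get_state())
```

```text
{'clock': 7.95, 'qpos': array([-0.6934342 , -0.48560141,  2.54326729,  0.66994531,  0.63447191,
       -1.09825188]), 'joint_vel': array([ 0.00885974,  0.02196958,  0.00572049,  0.00310267, -0.00178747,
        0.00089513]), 'joint_efforts': array([ -0.1196444 , -10.114308  , -35.65267682,   1.65243879,
        -1.3133309 ,   0.06545179]), 'ee_pos': array([ 0.43637221, -0.15931368,  0.15713355]), 'orientation': array([ 3.14148294, -0.66413323, -0.05332089]), 'force': array([-0.31751758,  0.34531208,  0.08429578]), 'torque': array([-0.00465073,  0.3486213 , -0.00408143]), 'opening': 0.007360591675716332}
```

View pics/w4.png

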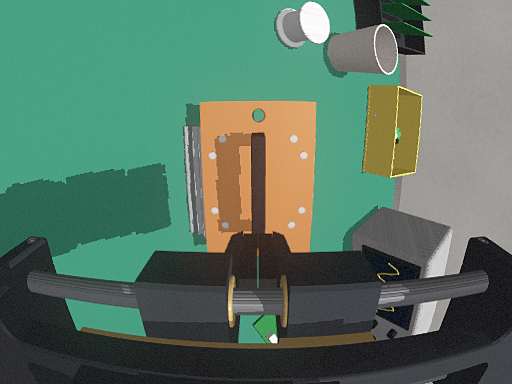

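```bash
cat > pf.py <<'E'
from wr import *
def platefit(p,yr=-.05,rows=(10,225),cols=(195,325)):
    P=pts(p,True);f=p['frame'].astype(int)
    b=(f[...,0]>150)&(f[...,0]>f[...,2]+60);b[:rows[0]]=0;b[rows[1]:]=0;b[:,:cols[0]]=0;b[:,cols[1]:]=0
    q=P[b]
    for _ in range(3):
        c=q.mean(0);u,s,vt=np.linalg.svd(q-c,full_matrices=False);n=vt[2]*np.sign(vt[2,2]);d=(q-c)@n;q=q[abs(d)<.003]
    c=q.mean(0)
    yy=np.cross(n,[np.cos(yr),np.sin(yr),0]);yy/=np.linalg.norm(yy);xx=np.cross(yy,n)
    uv=np.c_[(q-c)@xx,(q-c)@yy]*1e3
    print('n',n.round(4),'tilt',np.degrees(np.arccos(n[2])).round(2),'az',np.degrees(np.arctan2(n[1],n[0])).round(2))
    # +y edge: max v ; x edges per-row
    lo,hi=np.percentile(uv[:,0],[.5,99.5]);print('x ext',lo,hi,'y max',np.percentile(uv[:,1],99.7))
    # hole
    m=~((f[...,0]>f[...,1]+25)&(f[...,0]>f[...,2]+25))
    return c,n,xx,yy,m
E
python3 - <<'E'
from pf import *
p=loadn('w4');c,n,xx,yy,m=platefit(p)
def hole(p,u,v,c,n,m,r=10):
    w=m[v-r:v+r+1,u-r:u+r+1].astype(np.uint8);k,l,st,cc=cv2.connectedComponentsWithStats(w);i=l[r,r];u2,v2=cc[i]+[u-r,v-r];print('hole px',u2,v2,st[i])
    d=ray(p,u2,v2);o=p['pose'][:3,3];return o+d*(((c-o)@n)/(d@n))
X=hole(p,258,115,c,n,m);print(X.round(4),'bar est',(X-.066*yy+.034*n).round(4))
rp=Rp(-2.95);bar=np.array([.489,-.161,.0903])
t=bar+rp.apply([0,0,.005]);inc(t,rp*FL)
E
```

```text
n [-0.6139  0.0229  0.789 ] tilt 37.91 az 177.87
x ext -55.65289587880508 52.82291921562722 y max 65.5570149225296
hole px 257.736 114.776 [  4   4  13  13 125]
[ 0.5133 -0.0957  0.0636] bar est [ 0.4892 -0.1609  0.0898]
shift mm [ 0.3 -1.1 80.1] turn deg [ 0.07 -0.05 -0.08]
```

Request:
play_rows:
  increments: "110 0 0 0.01 0 0 0; 110 0 0 0.02 0 0 0; 110 0 0 0.03 0 0 0; 110 0 0 0.04 0 0 0; 110 0 -0.0005 0.045 0 0 0; 110 0 -0.001 0.06 0 0 0; 110 0 -0.001 0.075 0 0 0; 110 0 -0.001 0.08 0 0 0"

```text
clock: 8.95
ee_pos: [0.4856, -0.1602, 0.0928]
orientation: [-3.14, -0.662, -0.054]
force: [-0.4, -0.2, -0.2]
opening: 0.571
```

Request:
play_rows:
  increments: "255 0 0 0 0 0 0; 255 0 0 0 0 0 0; 255 0 0 0 0 0 0; 255 0 0 0 0 0 0; 255 0 0 0 0 0 0; 255 0 0 0 0 0 0; 255 0 0 0 0 0 0"

```text
clock: 9.82
ee_pos: [0.4855, -0.1606, 0.0937]
orientation: [-3.141, -0.663, -0.053]
force: [0.3, 0.4, -0.2]
opening: 0.007
```

Run:
```python
from wr import *
p=imaging.camera('wrist');save(p,'w5.png')
s=ctrl.get_state();print(s['ee_pos'],s['opening'],s['force'])
```

```text
[ 0.48553939 -0.16058781  0.09370888] 0.008170544654966243 [-0.19385988 -0.35736013  0.74726498]
```

View pics/w5.png

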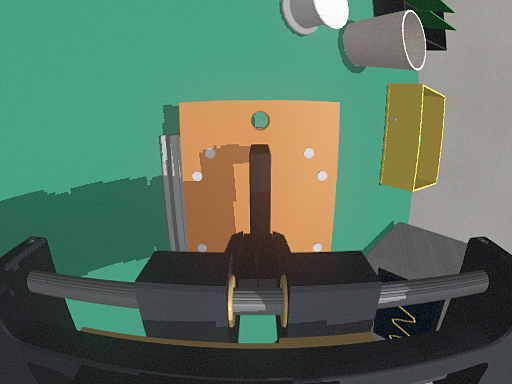

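Run:
```python
from pf import *
p=imaging.camera('wrist');np.savez('pics/w5.npz',**{k:p[k] for k in('frame','z_map','camera_matrix','pose')})
a=imaging.camera('side');cv2.imwrite('pics/s5.png',cv2.resize(a['frame'][150:280,220:350,::-1],None,fx=4.5,fy=4.5))
np.savez('pics/s5.npz',**{k:a[k] for k in('frame','z_map','camera_matrix','pose')})
P=pts(p,True);pos,rot=cur();T=rot.inv().apply(P.reshape(-1,3)-pos).reshape(P.shape)*1000
for v in range(200,300,6): print(v,[tuple(T[v,u].round(0).astype(int)) for u in (235,250,258,270,280)])
```

```text
200 [(np.int64(-17), np.int64(-10), np.int64(40)), (np.int64(-5), np.int64(-22), np.int64(-1)), (np.int64(0), np.int64(-23), np.int64(-2)), (np.int64(7), np.int64(-23), np.int64(-2)), (np.int64(15), np.int64(-10), np.int64(38))]
206 [(np.int64(-17), np.int64(-5), np.int64(39)), (np.int64(-5), np.int64(-18), np.int64(0)), (np.int64(0), np.int64(-19), np.int64(-2)), (np.int64(7), np.int64(-19), np.int64(-1)), (np.int64(16), np.int64(-5), np.int64(39))]
212 [(np.int64(-17), np.int64(0), np.int64(40)), (np.int64(-5), np.int64(-15), np.int64(-1)), (np.int64(0), np.int64(-16), np.int64(-2)), (np.int64(7), np.int64(-15), np.int64(-1)), (np.int64(16), np.int64(0), np.int64(40))]
218 [(np.int64(-17), np.int64(4), np.int64(40)), (np.int64(-5), np.int64(-12), np.int64(-1)), (np.int64(0), np.int64(-12), np.int64(-2)), (np.int64(7), np.int64(-11), np.int64(-1)), (np.int64(16), np.int64(4), np.int64(40))]
224 [(np.int64(-17), np.int64(9), np.int64(40)), (np.int64(-1), np.int64(-74), np.int64(-163)), (np.int64(0), np.int64(-8), np.int64(-2)), (np.int64(7), np.int64(-8), np.int64(-1)), (np.int64(16)
[... 2085 characters left out ...]
4(-64))]
284 [(np.int64(-7), np.int64(-25), np.int64(-90)), (np.int64(-4), np.int64(-6), np.int64(-62)), (np.int64(0), np.int64(34), np.int64(-2)), (np.int64(4), np.int64(-6), np.int64(-62)), (np.int64(6), np.int64(-24), np.int64(-89))]
290 [(np.int64(-7), np.int64(-26), np.int64(-95)), (np.int64(-3), np.int64(-26), np.int64(-94)), (np.int64(0), np.int64(-27), np.int64(-96)), (np.int64(3), np.int64(-26), np.int64(-95)), (np.int64(6), np.int64(-25), np.int64(-94))]
296 [(np.int64(-7), np.int64(-26), np.int64(-98)), (np.int64(-3), np.int64(-25), np.int64(-96)), (np.int64(0), np.int64(-26), np.int64(-97)), (np.int64(3), np.int64(-25), np.int64(-97)), (np.int64(5), np.int64(-26), np.int64(-98))]
```

View pics/s5.png

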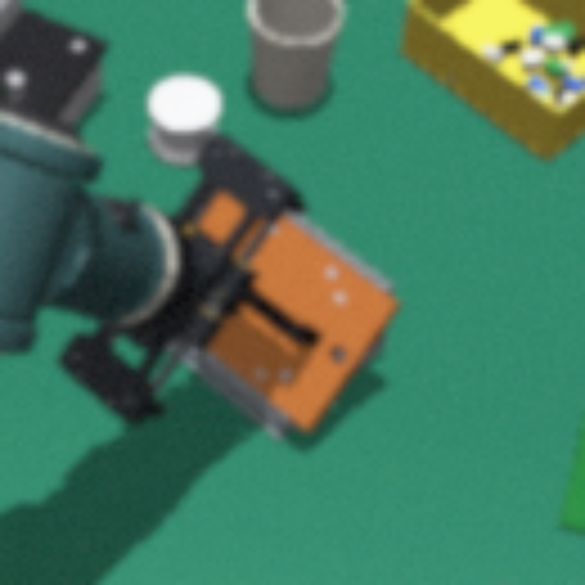

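Run:
```python
from pf import *
for n,pos,eu in (('w1',[0.49414987,0.06269215,0.22229255],[-3.14117510e+00,-6.92667218e-04,2.44665929e-01]),('w4',[.43637,-.15931,.15713],[3.14148,-.66413,-.05332])):
    p=loadn(n);P=pts(p,True);rot=R.from_euler('xyz',eu);T=rot.inv().apply(P.reshape(-1,3)-pos).reshape(P.shape)*1000
    g=p['frame'].max(-1)
    m=(T[...,2]<60)&(T[...,2]>-120)&(abs(T[...,0])<70)&(T[...,1]>-30)&(T[...,1]<20)&(g<80)
    q=T[m]
    print(n,len(q),'zmax pct',np.percentile(q[:,2],[50,90,99,99.9,100]).round(1))
    for v in range(226,290,6):
        print(v,[tuple(int(x) for x in T[v,u].round(0)) for u in (150,165,175,178,255,340,345)])
    print(np.linalg.inv(np.vstack([np.c_[rot.as_matrix(),pos],[0,0,0,1]]))@p['pose'])
```

```text
w1 25136 zmax pct [-104.2  -45.   -20.8  -17.   -14.9]
226 [(-159, 89, 223), (-135, 88, 222), (-119, 88, 222), (-115, 88, 223), (-4, 86, 222), (105, 70, 181), (111, 70, 179)]
232 [(-160, 99, 223), (-52, -8, -17), (-46, -8, -16), (-116, 97, 223), (-4, 96, 222), (45, -9, -17), (47, -9, -17)]
238 [(-56, -10, -29), (-49, -8, -24), (-45, -7, -21), (-117, 107, 222), (-4, 106, 223), (44, -7, -21), (45, -9, -25)]
244 [(-54, -10, -35), (-48, -8, -30), (-45, -4, -23), (-44, -2, -18), (-4, 116, 224), (44, -4, -22), (44, -8, -30)]
250 [(-53, -8, -38), (-46, -8, -37), (-44, -2, -25), (-45, 1, -19), (-4, 125, 223), (44, -1, -23), (43, -6, -33)]
256 [(-51, -8, -44), (-45, -6, -39), (-45, 2, -25), (-45, 4, -20), (-5, 134, 222), (43, 1, -27), (43, -3, -34)]
262 [(-49, -8, -50), (-46, -3, -40), (-45, 5, -26), (-45, 8, -21), (-5, 145, 223), (43, 4, -27), (43, 0, -35)]
268 [(-47, -8, -55), (-46, 0, -40), (-45, 8, -28), (-123, 159, 224), (-5, 155, 223), (43, 7, -28), (44, 3, -36)]
274 [(-46, -8, -60), (-46, 3, -41), (-129, 170, 224), (-124, 169, 222), (-5, 166, 223), (127, 170, 223), (44, 6, -36)]
280 [(
[... 1461 characters left out ...]
3, -96), (-1, -8, -54), (22, -33, -96), (23, -34, -97)]
274 [(-28, -33, -100), (-24, -33, -100), (-21, -33, -100), (-20, -34, -100), (-1, -9, -59), (21, -33, -99), (23, -33, -99)]
280 [(-27, -34, -103), (-23, -34, -103), (-20, -34, -103), (-20, -33, -102), (-1, -8, -62), (21, -33, -102), (22, -33, -102)]
286 [(-26, -33, -105), (-23, -33, -105), (-20, -32, -104), (-19, -33, -104), (-1, -6, -64), (20, -33, -105), (21, -33, -104)]
[[ 9.99999813e-01 -3.64283706e-04 -4.90263338e-04 -1.95426866e-04]
 [-4.89651197e-04 -9.57940620e-01 -2.86966076e-01 -7.35200339e-02]
 [-3.65106100e-04  2.86966263e-01 -9.57940620e-01 -1.63231343e-01]
 [ 0.00000000e+00  0.00000000e+00  0.00000000e+00  1.00000000e+00]]
```

Request:
play_rows:
  increments: "110 0 0 0 0 0 0; 110 0 0 0 0 0 0; 110 0 0 0 0 0 0; 110 0 0 0.004 0 0 0; 110 0 0 0.012 0 0 0; 110 0 0 0.022 0 0 0; 110 0 0 0.031 0 0 0; 110 0 0 0.031 0 0 0"

```text
clock: 10.98
ee_pos: [0.5044, -0.1613, 0.0684]
orientation: [-3.14, -0.662, -0.054]
force: [-0.4, -1.5, -0.5]
opening: 0.566
```

Request:
play_rows:
  increments: "255 0 0 0 0 0 0; 255 0 0 0 0 0 0; 255 0 0 0 0 0 0; 255 0 0 0 0 0 0; 255 0 0 0 0 0 0; 255 0 0 0 0 0 0; 255 0 0 0 0 0 0"

```text
clock: 11.85
ee_pos: [0.5056, -0.1619, 0.0704]
orientation: [-3.141, -0.665, -0.053]
force: [4.0, 1.0, 5.0]
opening: 0.133
```

Run:
```python
from wr import *
p=imaging.camera('wrist');save(p,'w6.png');np.savez('pics/w6.npz',**{k:p[k] for k in('frame','z_map','camera_matrix','pose')})
s=ctrl.get_state();print(s['ee_pos'],s['orientation'],s['opening'],s['force'])
```

```text
[ 0.50557131 -0.16193359  0.07039471] [-3.14132494 -0.66502939 -0.05300578] 0.13261719467090954 [2.67835403 1.79017903 6.43631951]
```

View pics/w6.png

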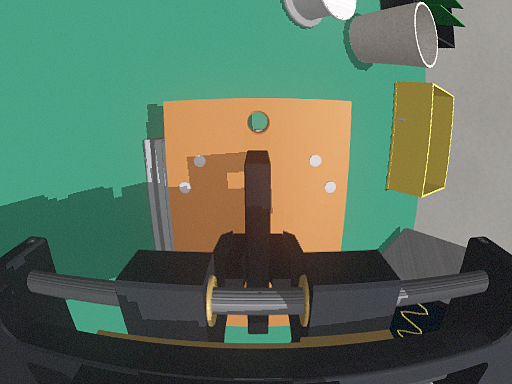

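Request:
play_rows:
  increments: "255 0 0 -0.003 0 0 0; 255 0 0 -0.009 0 0 0; 255 0 0 -0.018 0 0 0; 255 0 0 -0.03 0 0 0; 255 0 0 -0.045 0 0 0; 255 0 0 -0.062 0 0 0; 255 0 0 -0.08 0 0 0; 255 0 0 -0.1 0 0 0"

```text
clock: 12.9
ee_pos: [0.4401, -0.1568, 0.1445]
orientation: [-3.138, -0.657, -0.055]
force: [-0.7, -0.9, -2.9]
opening: 0.134
```

Run:
```python
from wr import *
p=imaging.camera('wrist');save(p,'w7.png');np.savez('pics/w7.npz',**{k:p[k] for k in('frame','z_map','camera_matrix','pose')})
s=ctrl.get_state();print(s['ee_pos'],s['orientation'],s['opening'],s['force'],s['torque'],s['qpos'])
```

```text
[ 0.44043045 -0.15740083  0.14674139] [-3.1398334  -0.65961748 -0.05365629] 0.13510080261026802 [ 0.71337872  0.03253591 -3.09148382] [-1.09039632e-02  7.64921415e-01  4.83787471e-04] [-0.67697987 -0.45834635  2.54779245  0.68439122  0.60418901 -1.10832457]
```

View pics/w7.png

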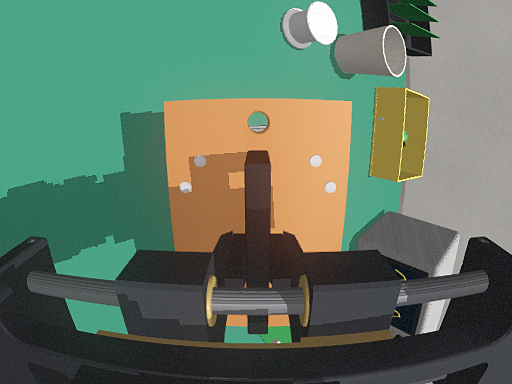

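```bash
cat >> pf.py <<'E'
def hole(p,u,v,c,n,m,r=12):
    w=m[v-r:v+r+1,u-r:u+r+1].astype(np.uint8);k,l,st,cc=cv2.connectedComponentsWithStats(w);i=l[r,r];u2,v2=cc[i]+[u-r,v-r];print('hole px',u2.round(2),v2.round(2),st[i])
    d=ray(p,u2,v2);o=p['pose'][:3,3];return o+d*(((c-o)@n)/(d@n))
E
python3 - <<'E'
from pf import *
p=loadn('w7');c,n,xx,yy,m=platefit(p,rows=(95,250),cols=(160,355))
X=hole(p,258,121,c,n,m)
pos,rot=cur();print('tool: n',rot.inv().apply(n).round(4),'hole',(rot.inv().apply(X-pos)*1e3).round(2),'c',(rot.inv().apply(c-pos)*1e3).round(2))
# underside left hole edge lines: plate left/right/top edges in tool frame
P=pts(p,True);T=rot.inv().apply(P.reshape(-1,3)-pos).reshape(P.shape)*1e3
f=p['frame'].astype(int);b=(f[...,0]>f[...,1]+30)&(f[...,0]>f[...,2]+50)
for v in range(105,245,15):
    u=np.where(b[v,150:365])[0]+150; print(v,T[v,u[0]].round(1),T[v,u[-1]].round(1))
for u in range(180,345,20):
    v=np.where(b[85:130,u])[0][0]+85;print(u,v,T[v,u].round(1))
E
```

```text
n [-0.6095  0.0227  0.7925] tilt 37.58 az 177.87
x ext -55.39714028061675 53.21759436854143 y max 42.28326397445843
hole px 257.49 121.42 [  2   3  20  20 316]
tool: n [ 0.0038  0.0083 -1.    ] hole [ -2.19 -67.01   9.71] c [ -1.08 -38.03   9.95]
105 [-56.9 -78.2   9.7] [143.6 -85.1 297.6]
120 [-57.5 -69.3  10.6] [ 52.1 -69.2   9.5]
135 [-56.9 -60.4   9.4] [ 51.8 -60.3   9.6]
150 [-56.9 -51.3   9.9] [ 52.5 -51.2  10. ]
165 [-56.6 -42.3   9. ] [ 52.4 -42.1   9.9]
180 [-56.5 -33.1   8.4] [ 52.2 -32.9   9.3]
195 [-91.4   8.3 115.9] [ 52.1 -23.   10.6]
210 [-56.7 -13.2  10.2] [ 52.4 -13.1  10.8]
225 [-56.6  -2.7  10.9] [52.6 -3.1 10.3]
240 [-57.1   8.   11. ] [52.5  7.9 11. ]
180 101 [-46.9 -80.    9.1]
200 100 [-35.2 -80.1  10.3]
220 99 [-23.5 -80.2   9.4]
240 99 [-12.2 -80.   11.4]
260 99 [ -0.8 -79.9  10.6]
280 99 [ 10.6 -80.   10. ]
300 99 [ 22.  -80.3   9.7]
320 100 [ 33.5 -80.1   8.7]
340 101 [ 45.7 -80.1   9.9]
```

Run:
```python
from pf import *
yaw=np.radians(13.4);rt=down(yaw)
t=np.array([.4707,.1594,.175])-rt.apply([-.0022,-.0005,0]);print(t)
inc(t,rt)
t2=t.copy();t2[2]=.21;t2[1]=0.;inc(t2,rt)
```

```text
[0.47295598 0.15942346 0.175     ]
shift mm [  29.6 -318.1  -12.3] turn deg [  5.34 -37.54 -15.84]
shift mm [  57.8 -159.   -35. ] turn deg [  5.34 -37.54 -15.84]
```

Request:
play_rows:
  increments: "255 0.02 -0.02 -0.028 0 0 0; 255 0.035 -0.06 -0.035 1 -6 -2.5; 255 0.05 -0.105 -0.038 2 -13 -5.5; 255 0.055 -0.15 -0.036 2.8 -20 -8; 255 0.055 -0.2 -0.034 3.5 -26 -11; 255 0.05 -0.25 -0.028 4.4 -32 -13.5; 255 0.04 -0.295 -0.02 5.34 -37.5 -15.8; 255 0.0296 -0.318 -0.0123 5.34 -37.54 -15.84"

```text
clock: 13.95
ee_pos: [0.4756, 0.1606, 0.173]
orientation: [3.14, 0.001, 0.236]
force: [0.4, -0.1, -4.3]
opening: 0.132
```

Request:
play_rows:
  increments: "255 0 0 0 0 0 0; 255 0 0 0 0 0 0; 255 0 0 0 0 0 0"

```text
clock: 14.32
ee_pos: [0.4757, 0.1574, 0.1763]
orientation: [3.14, -0.004, 0.233]
force: [-0.1, -0.8, -3.3]
opening: 0.137
```

Run:
```python
from pf import *
p=imaging.camera('wrist');save(p,'w8.png');np.savez('pics/w8.npz',**{k:p[k] for k in('frame','z_map','camera_matrix','pose')})
s=ctrl.get_state();print(s['ee_pos'],s['orientation'],s['opening'],s['force'],s['torque'],s['joint_vel'].round(3))
yaw=np.radians(13.4);rt=down(yaw)
t=np.array([.4707,.1594,.175])-rt.apply([-.0022,-.0005,0]);print(t)
inc(t,rt)
c,n,xx,yy,m=platefit(p,yr=.234,rows=(95,250),cols=(160,355))
X=hole(p,258,121,c,n,m)
pos,rot=cur();print('tool: n',rot.inv().apply(n).round(4),'hole',(rot.inv().apply(X-pos)*1e3).round(2),'c',(rot.inv().apply(c-pos)*1e3).round(2),c.round(4))
```

```text
[0.47585763 0.15741693 0.17658597] [ 3.13975661 -0.00425962  0.23223263] 0.12821056237841058 [ 0.05188503  0.2385663  -3.92924291] [-0.04271187  0.02878057 -0.00173517] [ 0.001 -0.003 -0.003  0.002  0.001  0.004]
[0.47295598 0.15942346 0.175     ]
shift mm [-2.4 -2.6  1.6] turn deg [ 0.11 -0.24 -0.09]
n [-0.0059  0.0046  1.    ] tilt 0.43 az 141.87
x ext -54.38388285495398 54.37396709560098 y max 40.74706240618216
hole px 258.57 120.95 [  0   0  25  25 529]
tool: n [-4.e-04 -4.e-03 -1.e+00] hole [-6.000e-02 -6.673e+01  9.560e+00] c [ -0.63 -38.7    9.45] [0.4664 0.1949 0.1671]
```

View pics/w8.png

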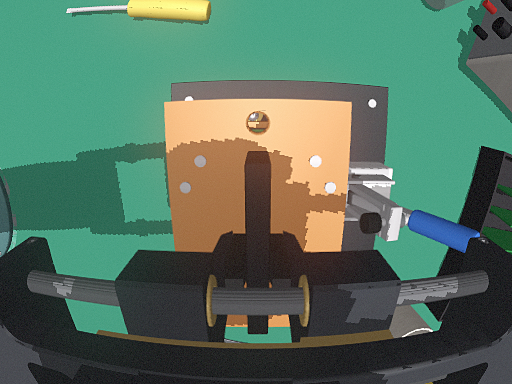

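```bash
cat >> pf.py <<'E'
def edges(p,pos,rot,quiet=False):
    P=pts(p,True);T=rot.inv().apply(P.reshape(-1,3)-pos).reshape(P.shape)*1e3
    f=p['frame'].astype(int);b=(f[...,0]>f[...,1]+30)&(f[...,0]>f[...,2]+40)&(abs(T[...,2]-10)<5)
    L=[];Rr=[];U=[]
    for v in range(110,245,3):
        u=np.where(b[v,150:365])[0]+150
        if len(u)<5: continue
        L.append(T[v,u[0],:2]);Rr.append(T[v,u[-1],:2])
    for u in range(175,345,3):
        v=np.where(b[85:130,u])[0]
        if len(v): U.append(T[v[0]+85,u,:2])
    L,Rr,U=map(np.array,(L,Rr,U))
    lx,rx,uy=np.median(L[:,0]),np.median(Rr[:,0]),np.median(U[:,1])
    pl=np.polyfit(L[:,1],L[:,0],1);pr=np.polyfit(Rr[:,1],Rr[:,0],1);pu=np.polyfit(U[:,0],U[:,1],1)
    print('edges x',lx.round(2),rx.round(2),'ctr',((lx+rx)/2).round(2),'w',(rx-lx).round(1),'topY',uy.round(2),'ctr y',(uy+80).round(2),'slopes deg',np.degrees([pl[0],pr[0],pu[0]]).round(2))
    print('plate z',np.median(T[...,2][b]).round(2))
E
python3 - <<'E'
from pf import *
pos,rot=cur();p=loadn('w8');edges(p,pos,rot)
p7=loadn('w7');edges(p7,np.array([ 0.44043045,-0.15740083,0.14674139]),R.from_euler('xyz',[-3.1398334,-0.65961748,-0.05365629]))
a=p['frame'][100:145,235:282,::-1];cv2.imwrite('pics/w8c.png',cv2.resize(a,None,fx=12,fy=12,interpolation=cv2.INTER_NEAREST))
E
```

```text
edges x -55.17 53.97 ctr -0.6 w 109.1 topY -79.39 ctr y 0.61 slopes deg [ 0.26 -0.11 -0.05]
plate z 9.42
edges x -56.94 52.24 ctr -2.35 w 109.2 topY -80.11 ctr y -0.11 slopes deg [ 0.32 -0.15  0.  ]
plate z 10.0
```

View pics/w8c.png

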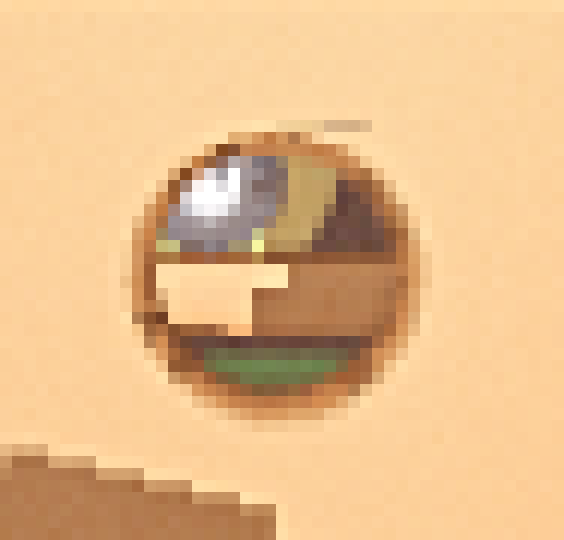

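```bash
cat > pin.py <<'E'
from pf import *
def rel(p,pin,hol,pos,rot,topz=None,ofs=.0097):
    # plate top plane at tool z ofs
    n=rot.apply([0,0,-1.]);c=pos+rot.apply([0,0,ofs])
    o=p['pose'][:3,3];d=ray(p,*hol);H=o+d*(((c-o)@n)/(d@n))
    N=atz(p,*pin,.115);D=N-H
    print('hole',H.round(4),'pin',N.round(4),'move tool mm',(rot.inv().apply([D[0],D[1],0])*1e3).round(2))
E
python3 - <<'E'
from pin import *
p=loadn('w8');pos,rot=cur()
rel(p,(252.0,115.7),(257.6,122.0),pos,rot)
print((p['pose'][:3,:3]).round(4), rot.as_matrix().round(4))
E
```

```text
hole [0.4601 0.2216 0.1668] pin [0.4557 0.223  0.115 ] move tool mm [-3.97 -2.33 -0.02]
[[ 0.9729 -0.2205 -0.0697]
 [ 0.2312  0.9318  0.2798]
 [ 0.0033 -0.2883  0.9575]] [[ 9.731e-01  2.301e-01  4.600e-03]
 [ 2.301e-01 -9.732e-01 -8.000e-04]
 [ 4.300e-03  1.800e-03 -1.000e+00]]
```

Request:
play_rows:
  increments: "255 -0.002 -0.0012 0.006 0 -0.1 0; 255 -0.004 -0.0024 0.016 0.1 -0.24 -0.1; 255 -0.004 -0.0024 0.026 0.1 -0.24 -0.1; 255 -0.004 -0.0024 0.03 0.1 -0.24 -0.1; 255 -0.004 -0.0024 0.03 0.1 -0.24 -0.1; 255 -0.004 -0.0024 0.03 0.1 -0.24 -0.1"

```text
clock: 15.12
ee_pos: [0.4716, 0.1598, 0.1464]
orientation: [-3.142, 0.0, 0.235]
force: [0.1, 0.5, -3.9]
opening: 0.13
```

```bash
cat > shot.py <<'E'
import sys
from pin import *
n=sys.argv[1]
p=imaging.camera('wrist');np.savez(f'pics/{n}.npz',**{k:p[k] for k in('frame','z_map','camera_matrix','pose')})
s=ctrl.get_state();print(s['clock'],s['ee_pos'],s['orientation'],s['opening'],s['force'].round(1),s['torque'].round(2))
save(p,n+'.png')
a=p['frame'][100:145,235:282,::-1];cv2.imwrite(f'pics/{n}c.png',cv2.resize(a,None,fx=12,fy=12,interpolation=cv2.INTER_NEAREST))
E
python3 shot.py w9
```

```text
15.175 [0.47171162 0.15983307 0.14655294] [-3.14152679e+00  1.91071496e-04  2.35391416e-01] 0.13166988647587982 [-0.5  0.5 -3.5] [0.   0.05 0.03]
```

View pics/w9c.png

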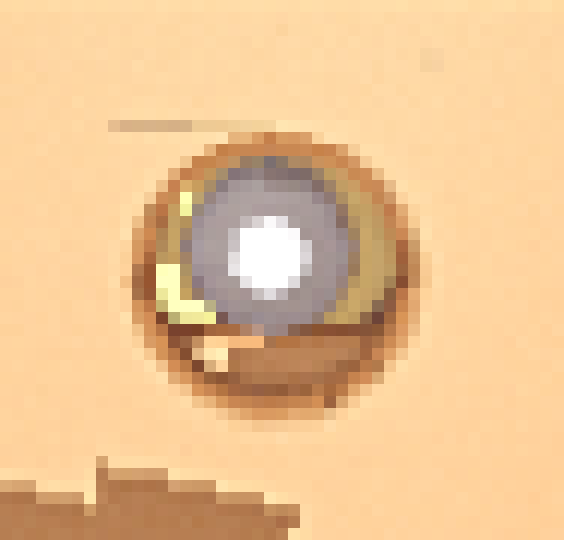

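View pics/w9.png

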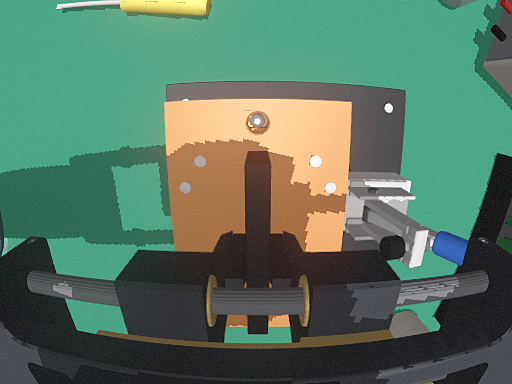

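Run:
```python
from pin import *
p=loadn('w9');pos,rot=cur()
rel(p,(256.9,120.9),(257.6,122.1),pos,rot)
edges(p,pos,rot)
c,n,xx,yy,m=platefit(p,yr=.234,rows=(95,250),cols=(160,355));print(c)
# jig yaw from dark top edge, screws
```

```text
hole [0.4558 0.2239 0.1369] pin [0.4554 0.2236 0.115 ] move tool mm [-0.46  0.2   0.  ]
edges x -55.05 54.09 ctr -0.48 w 109.1 topY -79.31 ctr y 0.69 slopes deg [ 0.31  0.01 -0.02]
plate z 9.24
n [-0.0013  0.0033  1.    ] tilt 0.2 az 110.89
x ext -54.41631155920726 54.406045333555824 y max 40.76990760058169
[0.46223592 0.19733146 0.13730625]
```

Request:
play_rows:
  increments: "255 -0.0004 0.0002 0.006 0 0 0; 255 -0.0004 0.0002 0.012 0 0 0; 255 -0.0004 0.0002 0.017 0 0 0; 255 -0.0004 0.0002 0.022 0 0 0; 255 -0.0004 0.0002 0.026 0 0 0; 255 -0.0004 0.0002 0.029 0 0 0; 255 -0.0004 0.0002 0.031 0 0 0; 255 -0.0004 0.0002 0.031 0 0 0"

```text
clock: 16.18
ee_pos: [0.4709, 0.1594, 0.1151]
orientation: [-3.142, 0.001, 0.235]
force: [-0.3, -0.4, -4.0]
opening: 0.138
```

```bash
python3 shot.py w10
```

```text
16.225 [0.47101853 0.15944567 0.11524476] [-3.14150167e+00  8.08211957e-04  2.35342935e-01] 0.13438073868510192 [ 0.5  0.9 -4.3] [-0.06  0.04  0.02]
```

View pics/w10c.png

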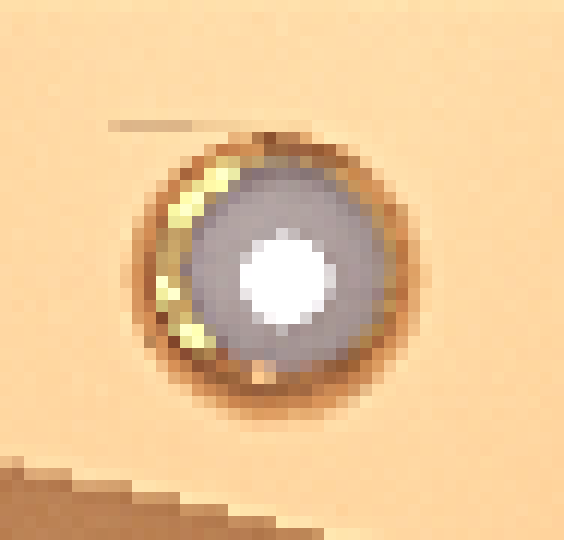

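Request:
play_rows:
  increments: "255 0.0002 0 0.002 0 0 0; 255 0.0002 0 0.004 0 0 0; 255 0.0002 0 0.0055 0 0 0; 255 0.0002 0 0.007 0 0 0; 255 0.0002 0 0.008 0 0 0; 255 0.0002 0 0.009 0 0 0; 255 0.0002 0 0.009 0 0 0"

```text
clock: 17.1
ee_pos: [0.4711, 0.1595, 0.1061]
orientation: [-3.142, 0.001, 0.235]
force: [1.1, -1.1, -2.8]
opening: 0.129
```

Request:
play_rows:
  increments: "255 0 0 0.001 0 0 0; 255 0 0 0.0015 0 0 0; 255 0 0 0.002 0 0 0; 255 0 0 0.002 0 0 0"

```text
clock: 17.6
ee_pos: [0.4711, 0.1594, 0.1041]
orientation: [-3.142, 0.001, 0.235]
force: [0.3, -0.3, -4.0]
opening: 0.134
```

Request:
play_rows:
  increments: "255 0 0 0.001 0 0 0; 255 0 0 0.0015 0 0 0; 255 0 0 0.002 0 0 0; 255 0 0 0.002 0 0 0"

```text
clock: 18.1
ee_pos: [0.4713, 0.1595, 0.1034]
orientation: [3.142, 0.001, 0.235]
force: [-3.1, -1.6, 5.8]
opening: 0.134
```

```bash
python3 shot.py w11
python3 - <<'E'
from pin import *
p=loadn('w11');c,n,xx,yy,m=platefit(p,yr=.234,rows=(95,250),cols=(160,355));print(c)
P=pts(p,True);print(P[88,250:360:20,2].round(4))
p=loadn('w10');c,n,xx,yy,m=platefit(p,yr=.234,rows=(95,250),cols=(160,355));print(c)
E
```

```text
18.15 [0.47132591 0.15942304 0.10337064] [3.14149898e+00 6.13624935e-04 2.35415223e-01] 0.1340238486607455 [-3.3 -1.5  5.7] [-0.31  0.67 -0.01]
n [ 9.0e-04 -1.8e-03  1.0e+00] tilt 0.12 az -62.45
x ext -54.48335994457409 54.35536713470546 y max 41.643532191126226
[0.46202507 0.19654411 0.09450135]
[0.0584 0.061  0.0594 0.0597 0.0588 0.0594]
n [-6.0e-04  3.6e-03  1.0e+00] tilt 0.21 az 98.85
x ext -54.413119594564144 54.4011368042657 y max 40.8463439152913
[0.46151561 0.19682115 0.10598037]
```

View pics/w11.png

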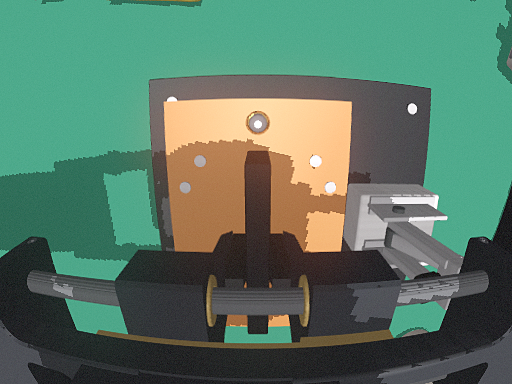

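Request:
play_rows:
  increments: "150 0 0 -0.001 0 0 0; 150 0 0 -0.001 0 0 0; 150 0 0 -0.001 0 0 0; 150 0 0 -0.001 0 0 0; 150 0 0 -0.001 0 0 0"

```text
clock: 18.77
ee_pos: [0.4711, 0.1595, 0.1031]
orientation: [-3.142, 0.001, 0.235]
force: [0.2, 0.0, -0.4]
opening: 0.414
```

Request:
play_rows:
  increments: "150 0 0 -0.006 0 0 0; 150 0 0 -0.018 0 0 0; 150 0 0 -0.035 0 0 0; 150 0 0 -0.06 0 0 0; 200 0 0 -0.09 0 0 0; 255 0 0 -0.12 0 0 0; 255 0 0 -0.14 0 0 0; 255 0 0 -0.14 0 0 0"

```text
clock: 19.77
ee_pos: [0.4729, 0.16, 0.2466]
orientation: [-3.141, -0.005, 0.235]
force: [0.5, 0.2, -0.2]
opening: 0.006
```

```bash
python3 shot.py w12
python3 - <<'E'
from pin import *
p=loadn('w12');P=pts(p,True)
J0=np.array([.4707,.1594]);a=np.radians(13.4);c,s=np.cos(a),np.sin(a)
f=p['frame'].astype(int)
bl=(f[...,2]>f[...,0]+50)&(f[...,2]>f[...,1]+30)&(P[...,2]>.1)&(P[...,2]<.25)&(P[...,0]<.75)
q=P[bl];d=q[:,:2]-J0;x=d@[c,s]*1e3;y=d@[-s,c]*1e3
print(len(q),'x',np.percentile(x,[1,50,99]).round(1),'y',np.percentile(y,[1,50,99]).round(1),'z',np.percentile(q[:,2],[1,50,99]).round(4))
pl=(f[...,0]>f[...,1]+30)&(f[...,0]>f[...,2]+50)&(abs(P[...,2]-.095)<.008)
q=P[pl];d=q[:,:2]-J0;uv=(np.c_[d@[c,s],d@[-s,c]]*1e3).astype(np.float32);print(cv2.minAreaRect(uv),np.median(q[:,2]))
for sx in(-1,1):
  for sy in(-1,1):
    k=(uv[:,0]*sx>30)&(uv[:,1]*sy>30);print(sx,sy,k.sum(),np.median(q[k,2]) if k.any() else '')
E
```

```text
19.825 [0.47197342 0.15967488 0.24479618] [-3.14139516e+00 -2.14574838e-03  2.35281396e-01] 0.0027277636046117884 [ 0.5  0.7 -0.1] [-0.04  0.05  0.01]
935 x [108.1 123.  140.5] y [-6.2  2.2  8. ] z [0.1663 0.1922 0.2098]
((0.14297103881835938, 0.0164947509765625), (110.75872802734375, 159.4745635986328), 0.13102081418037415) 0.09448515047205885
-1 -1 801 0.09431877777186393
-1 1 1039 0.09454624299964803
1 -1 765 0.09431607504890288
1 1 1039 0.09447010246738213
```

View pics/w12.png

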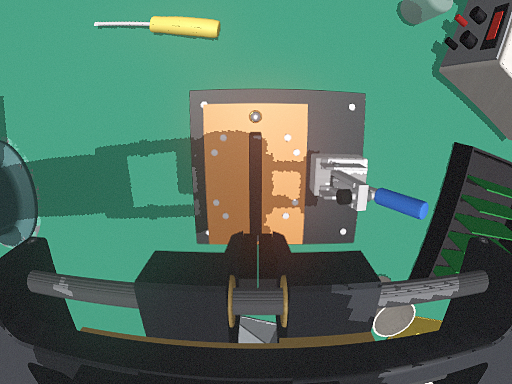

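Request:
play_rows:
  increments: "255 0.04 -0.001 0 0 0 0; 255 0.08 -0.001 0.01 0 0 0; 255 0.099 -0.001 0.03 0 0 0; 255 0.099 -0.001 0.05 0 0 0; 255 0.099 -0.001 0.05 0 0 0; 255 0.099 -0.001 0.05 0 0 0"

```text
clock: 20.58
ee_pos: [0.5664, 0.1834, 0.1931]
orientation: [-3.142, 0.002, 0.235]
force: [0.2, 0.0, -0.1]
opening: 0.006
```

```bash
python3 shot.py w13
python3 - <<'E'
from pin import *
J0=np.array([.4707,.1594]);a=np.radians(13.4);c,s=np.cos(a),np.sin(a)
pos,rot=cur();d=pos[:2]-J0;print('jig',d@[c,s],d@[-s,c],pos[2])
a=imaging.camera('side');cv2.imwrite('pics/s13.png',cv2.resize(a['frame'][70:230,130:330,::-1],None,fx=4,fy=3.7))
E
```

```text
20.625 [0.56693374 0.18350991 0.1939019 ] [-3.14146037e+00 -2.38331562e-06  2.35420423e-01] 0.00627932353983792 [-0.2 -0.5 -0.3] [-0.06  0.1   0.02]
jig 0.09920128686512038 0.0011515727042116903 0.19390190043232944
```

View pics/w13.png

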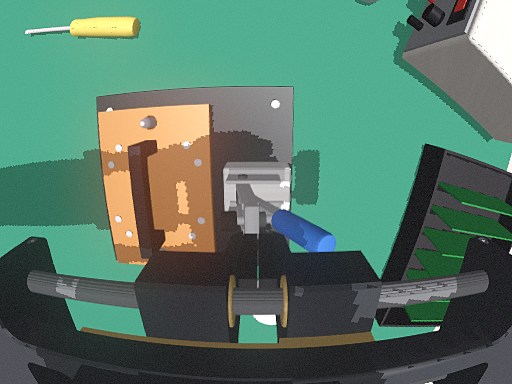

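View pics/s13.png

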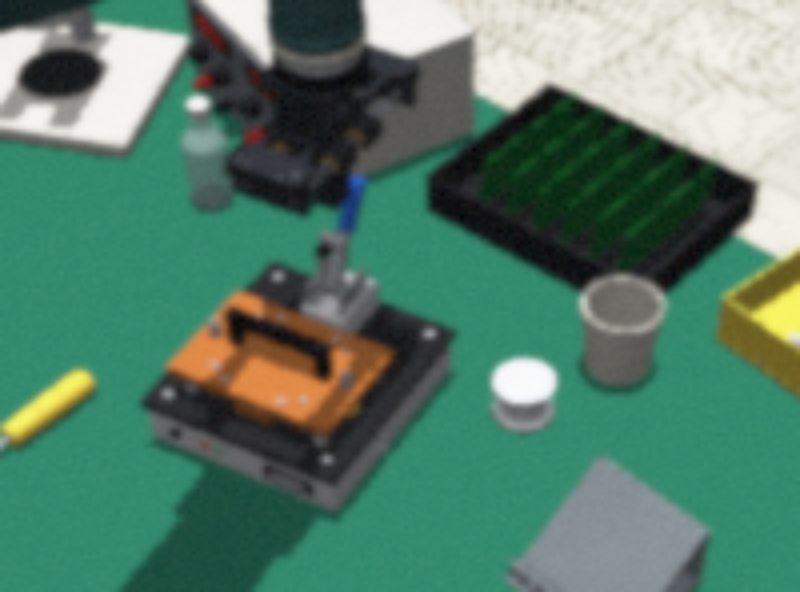

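Request:
play_rows:
  increments: "255 0.0075 0 0.0064 0 0 0; 255 0.021 0 0.0126 0 0 0; 255 0.034 0 0.0206 0 0 0; 255 0.045 0 0.0305 0 0 0; 255 0.055 0 0.042 0 0 0; 255 0.063 0 0.0547 0 0 0; 255 0.063 0 0.0547 0 0 0"

```text
clock: 21.55
ee_pos: [0.6285, 0.1981, 0.1362]
orientation: [3.141, 0.003, 0.235]
force: [-0.0, 0.4, 0.2]
opening: 0.005
```

```bash
python3 shot.py w14
python3 - <<'E'
from pin import *
J0=np.array([.4707,.1594]);a=np.radians(13.4);c,s=np.cos(a),np.sin(a)
pos,rot=cur();d=pos[:2]-J0;print('jig',d@[c,s],d@[-s,c],pos[2])
a=imaging.camera('side');cv2.imwrite('pics/s14.png',cv2.resize(a['frame'][70:230,130:330,::-1],None,fx=4,fy=3.7))
E
```

```text
21.6 [0.62811115 0.19804573 0.13665984] [3.14153467e+00 2.86926273e-03 2.35327211e-01] 0.005450321978847283 [-0.1 -0.2 -0.7] [-0.05  0.01 -0.  ]
jig 0.16208183578406674 0.0011139258170186931 0.13665984346073437
```

View pics/w14.png

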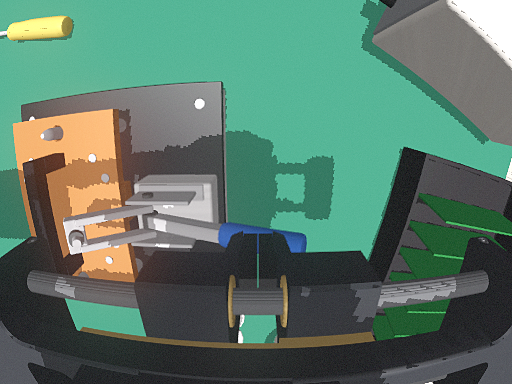

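View pics/s14.png

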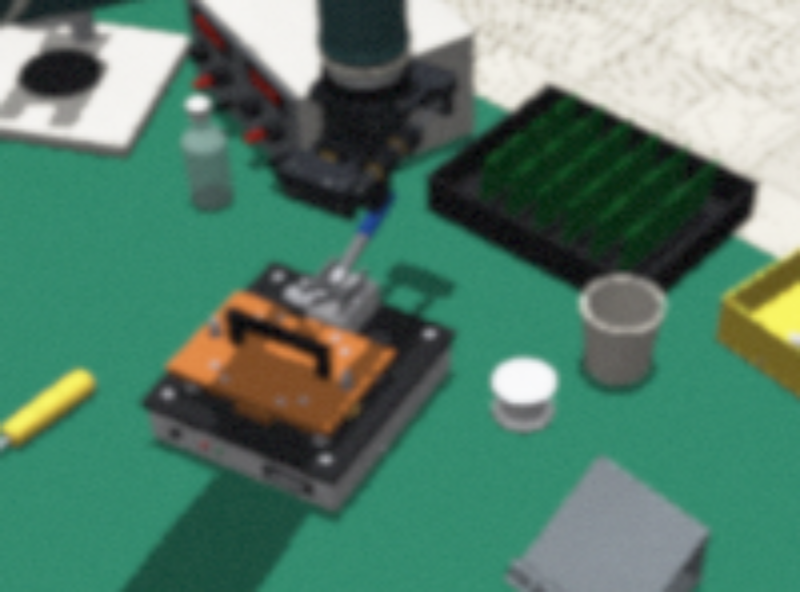

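Request:
play_rows:
  increments: "255 0.006 0 0.013 0 0 0; 255 0.01 0 0.026 0 0 0; 255 0.011 0 0.031 0 0 0; 255 0.011 0 0.034 0 0 0; 255 0.011 0 0.036 0 0 0; 255 0.011 0 0.0365 0 0 0; 255 0.011 0 0.0365 0 0 0"

```text
clock: 22.52
ee_pos: [0.6392, 0.2008, 0.1025]
orientation: [-3.142, 0.001, 0.235]
force: [-3.6, -0.5, 5.5]
opening: 0.007
```

Request:
play_rows:
  increments: "255 0 0 0.0015 0 0 0; 255 0 0 0.003 0 0 0; 255 0 0 0.004 0 0 0; 255 0 0 0.004 0 0 0"

```text
clock: 23.02
ee_pos: [0.6394, 0.2008, 0.101]
orientation: [-3.142, -0.0, 0.235]
force: [-9.5, -1.6, 16.5]
opening: 0.004
```

```bash
python3 shot.py w15
python3 - <<'E'
from pin import *
p=loadn('w15');P=pts(p,True)
J0=np.array([.4707,.1594]);a=np.radians(13.4);c,s=np.cos(a),np.sin(a)
f=p['frame'].astype(int)
bl=(f[...,2]>f[...,0]+50)&(f[...,2]>f[...,1]+30)&(P[...,2]>.08)&(P[...,2]<.25)&(P[...,0]<.75)
q=P[bl];d=q[:,:2]-J0;x=d@[c,s]*1e3;y=d@[-s,c]*1e3
for lo in range(140,200,6):
    k=(x>=lo)&(x<lo+6)
    if k.any():print(lo,k.sum(),np.percentile(q[k,2],95).round(4))
E
```

```text
23.075 [0.63937603 0.20080159 0.10094065] [ 3.14158464e+00 -5.59553843e-05  2.35361361e-01] 0.00618743981878108 [-8.  -0.9 16.3] [-0.44  1.41 -0.02]
140 38 0.1167
146 231 0.1175
152 203 0.1178
158 58 0.1875
164 32 0.118
170 79 0.137
176 30 0.118
182 32 0.1318
188 171 0.1175
194 54 0.1169
```

View pics/w15.png

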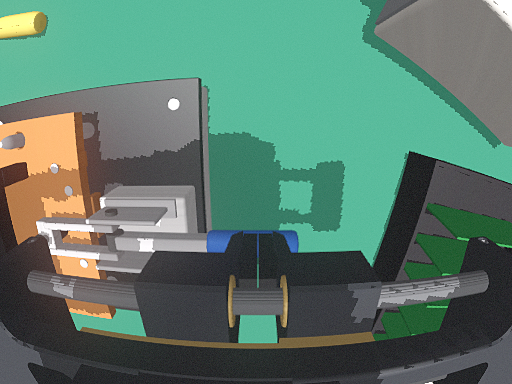

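Request:
play_rows:
  increments: "255 0 0 -0.004 0 0 0; 255 0 0 -0.012 0 0 0; 255 0 0 -0.03 0 0 0; 255 0 0 -0.06 0 0 0; 255 -0.01 0.03 -0.1 0 0 0; 255 -0.04 0.07 -0.13 0 0 0; 255 -0.06 0.11 -0.15 0 0 0; 255 -0.06 0.11 -0.15 0 0 0"

```text
clock: 24.08
ee_pos: [0.6079, 0.0775, 0.2518]
orientation: [3.14, -0.005, 0.232]
force: [0.5, -0.0, -0.3]
opening: 0.008
```

```bash
python3 shot.py w16
python3 - <<'E'
from pin import *
p=loadn('w16');P=pts(p,True)
J0=np.array([.4707,.1594]);a=np.radians(13.4);c,s=np.cos(a),np.sin(a)
f=p['frame'].astype(int)
bl=(f[...,2]>f[...,0]+50)&(f[...,2]>f[...,1]+30)&(P[...,2]>.08)&(P[...,2]<.25)&(P[...,0]<.75)
q=P[bl];d=q[:,:2]-J0;x=d@[c,s]*1e3
for lo in range(142,200,8):
    k=(x>=lo)&(x<lo+8)
    if k.any():print(lo,k.sum(),np.percentile(q[k,2],95).round(4))
pl=(f[...,0]>f[...,1]+30)&(f[...,0]>f[...,2]+50)&(abs(P[...,2]-.095)<.008)
q=P[pl];d=q[:,:2]-J0;uv=(np.c_[d@[c,s],d@[-s,c]]*1e3).astype(np.float32);print(cv2.minAreaRect(uv),np.median(q[:,2]))
for sx in(-1,1):
  for sy in(-1,1):
    k=(uv[:,0]*sx>30)&(uv[:,1]*sy>30);print(sx,sy,k.sum(),np.median(q[k,2]) if k.any() else '')
a=imaging.camera('side');cv2.imwrite('pics/s16.png',cv2.resize(a['frame'][70:230,130:330,::-1],None,fx=4,fy=3.7))
E
```

```text
24.125 [0.60743114 0.07892675 0.25012027] [ 3.14149723e+00 -2.93844097e-03  2.32872112e-01] 0.0022266874093201205 [-0.9 -0.1  0.9] [-0.04  0.03 -0.01]
142 84 0.118
150 118 0.1179
158 118 0.1181
166 113 0.1179
174 111 0.1181
182 111 0.1178
190 69 0.1177
((-0.07501602172851562, -0.23764801025390625), (111.20181274414062, 160.7100372314453), 0.19670026004314423) 0.09456925399397031
-1 -1 781 0.0945923265443277
-1 1 735 0.0946660071417198
1 -1 1008 0.09446349611104704
1 1 935 0.09456398882304418
```

View pics/w16.png

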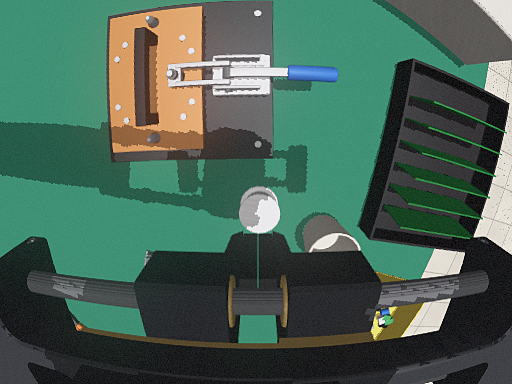

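View pics/s16.png

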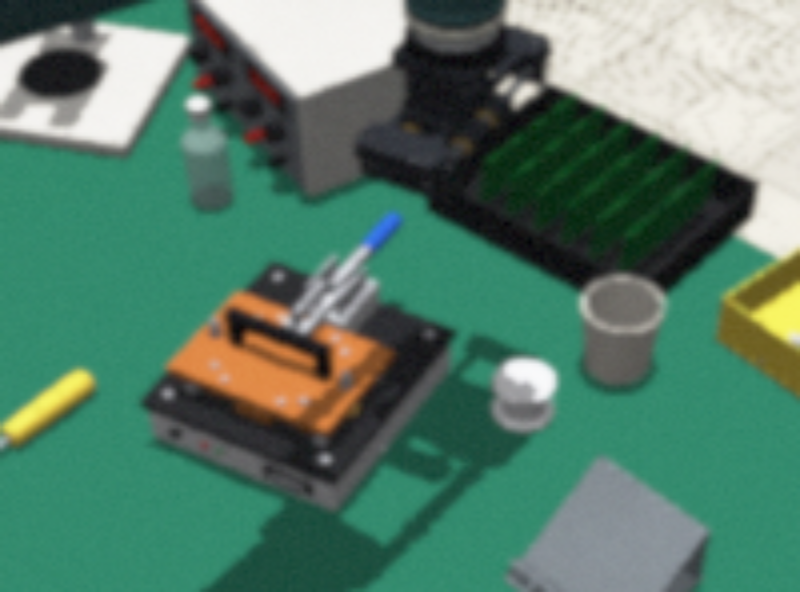

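Wrist picture: the handle's sleeve (290–337, 73) is level at 118 mm. The foot (172, 74) is on the plate, and both pins (152, 20) and (153, 138) stand through their holes. The arm is clear of everything.

```bash
python3 -c "
from cell import ctrl
print(ctrl.finish_job())"
```

```text
the job is handed in; nothing more can be done
None
```

I seated the plate on the jig, shut the clamp on it, backed the arm clear and handed the job in at about 24 s of the 56 s allowed. No verdict was reported.

**What I did**
- I took the plate by its bar, lifted it along its own normal and levelled it. I lined it up by looking at the left pin's nose through the plate's hole, then lowered it slowly onto the stop posts, with about 10 N of contact at the end.
- After letting go I pushed the blue handle down along its arc to the hard stop. The force there was about 16 N vertical and 9 N sideways.

**Last checks**
- **Plate:** level, with its top at 94.6 mm (95 expected) and its centre within 0.3 mm of where the jig puts it. Both pins show through their holes.
- **Clamp:** the handle's sleeve is level at 118 mm along its whole length, so the angle is about 0 rad. The foot is seen resting on the plate, but I could not measure how far it is pushed in.
- **Board:** hidden under the plate, so I did not see it after the plate went on.
- **Bystanders:** the ones in view stand where they did; I did not check the cutters, spare board or multimeter at the end.

**What disagreed**
- The first two grasps closed above the bar. The wrist depth picture put the fingertips about 17 mm behind the reported TCP, not 14 mm ahead as stated. I corrected for this, and the third grasp held.
- The camera and TCP poses differed by 1 to 2 mm between shots, so I relied on the view of the pin in the hole for the final alignment.

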